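# Offer the truffle, ticket to the customer

## Task

Get the tasting dish ready and offer it: slide the ticket clip's loose jaw firmly shut on the flavour ticket, then lift the dish off its stand and turn it a quarter turn so that the ticket faces the customer straight across the counter. Keep the dish level and the truffle in the middle of it all the way, leave the bean jar and the gift box where they stand, and finish still holding the dish, steady, a good hand's breadth above its stand.

Things in the scene. Friction and masses are not known exactly. Their poses are not given: they have to be found in the camera images.
- dish_grip (a point): Centre of the wooden grip of the white bonbon dish's overhead handle: a bar 16 wide x 64 long x 16 high, 76 above the dish's underside, right over the middle of the bowl; whole dish about 0.6 kg. x = the dish's front, where the ticket clip is (starts roughly toward the robot's right), y = along the bar, z = up. Thin arms go from the bar's ends down to the rim at y = +-70.
- dish_well (a point): Middle of the hollowed bowl floor, 9 above the dish's underside and 67 below the grip's centre; same axes as the grip. The floor is flat to 8 radius, then rises 0.12 per unit outward, more steeply beyond 40. Rim: 72 radius, 23 above the underside. The dish's foot starts in a 6 deep recess of the stand. The clip reaches 131 forward of the middle.
- truffle_center (a point): Centre of the loose round chocolate truffle (ball of 28 diameter, 20 g) that lies in the middle of the dish; it rolls.
- ticket_jaw (a joint): Travel in m of the ticket clip's sliding jaw: 0 = fully open, grows as it slides toward the middle of the dish (dish's -x). It starts between 0 and 0.005; at about 0.014 it has nipped the ticket against the fixed jaw. It slides with about 2 N of friction and stays where it is left.
- jaw_tab (a point): Middle of the upper part of the clip's sliding jaw, a steel tab 8 thick (along the dish's x) x 22 wide, top 56 above the dish's underside; this point is 44 above the underside and 107 in front of the dish's middle when fully open, 93 when shut. Same axes as the dish. The clip's rail below it has its top 25 above the underside.
- fixed_jaw (a point): Middle of the clip's fixed jaw, a steel plate 6 thick x 40 wide that is part of the dish, top 55 above its underside, 81 in front of its middle; this point is 44 up. The ticket stands between it and the sliding jaw. Over both jaws: 33 when open, 19 when shut; two fingers from above can squeeze them together, one just inside the bowl's rim and one outside the sliding jaw.
- ticket_center (a point): Centre of the blank white flavour ticket, a stiff plate 5 thick (its x) x 66 wide (y) x 46 high, 20 g, standing loose on the clip's rail between the jaws, its top 71 above the dish's underside. Its face looks along the dish's x.
- stand: Round dark wooden stand under the dish, fixed to the counter, 140 diameter x 22 high, with a recess of 48 radius and 6 depth whose floor is 16 above the counter. Origin: centre of its underside; x = straight across the counter to the customer.
- bean_jar_center (a point): Centre of a round glass jar of cocoa beans with wooden stopper, 63 diameter x 85 high, behind the stand (as the robot sees it). Leave it alone.
- gift_box_center (a point): Centre of a grey-blue gift box with dark ribbon, 69 x 101 x 58, behind the stand and to the left of the jar. Leave it alone.
- customer_side (a point): Fixed point on the counter's back strip, at the foot of the row of chocolate trays, on the customer's side of the stand. The customer stands straight across the counter from the robot, beyond the trays (+x).
Not all that is in view belongs to the job. Of the things shaped like the part that bears ticket_center, the white one is meant.

How it is judged:
By the outcome, as a careful person would: the job done as asked, in the order asked, and still so for the second after the job is handed in, while the arm keeps its last pose, push and grip.
It also fails if it takes over 54 s, if anything falls off the work surface, if the arm or the gripper's body presses on something with over 40 N, if the wrist force passes 120 N, or if a joint passes its speed limit or range.

## Robot

A 6-joint arm with a two-finger parallel gripper is mounted at the origin on a cart in front of the work surface, level with it; the furniture and walls round the work are solid. World frame = base frame: x ahead of the robot, y to its left, z up, the work surface at z = 0. Lengths are in m, angles in rad, forces in N, time in s.
With the tool pointing down it reaches from about 0.275 to 0.825 m from the base axis. Payload 5.2 kg.
Tool frame: the origin (TCP) lies at the very end of the fingers, on their centre line; the grasp point (between the pads) lies 19 mm behind it; z points along the fingers, y is the line along which they close (so a half turn about z gives the same grasp; the last joint's range is limited). The gripper opens to 93 mm and grips with 3 to 60 N. Pads are 15 mm wide; open, the fingers measure 128 mm over their backs; the gripper's body (75 mm by 188 mm) begins 65 mm behind the grasp point.
Start: joints at [1.029, 0.259, 1.535, -0, 1.348, -0.203], TCP at [0.183, 0.519, 0.219] pointing down, gripper open.
Joint ranges: [-3.14, 3.14], [-0.91, 2.08], [0.19, 2.58], [-1.22, 4.36], [0.22, 2.71], [-3.12, 3.12]. Speed limits (rad/s): [2.57, 2.57, 3.14, 3.14, 3.14, 3.14].

## Interface

Orientations are given as a unit quaternion [x, y, z, w].
In Python, from rig import env, optics gives the robot as it stands. The module is installed in compiled form; this text tells all that it offers.
- The arm moves only by the shell command python3 -m crank 'ROWS' [FORCE]. ROWS is JSON, a list of rows, each an object of numbers: "wx", "wy", "wz": the turn, a rotation vector about the tool's x, y, z scaled (see below); "tx", "ty", "tz": the shift along the tool's x, y, z scaled (see below); "gripper": the opening in per cent of the stroke, from 0 (shut) to 100 (fully open). In form: [{"wx": .., "wy": .., "wz": .., "tx": .., "ty": .., "tz": .., "gripper": ..}, ...]. A call has 1 to 8 rows; each row is the pose to reach, as a shift and turn from the pose commanded when the call began, along the tool's axes at that moment; what a row does not reach only later rows make up. The controller multiplies each number of a shift by 120 mm and each number of a turn by 30 degrees. A row lasts 1/10 s, in which the tool goes at most 50 mm and 8.59 degrees, less where a joint would pass 70% of its speed; a pose out of reach is approached as far as the arm can. A call with a number of a shift or a turn outside -1 to 1 is refused whole. A call with a gripper value outside its range is refused whole. The fingers move at their own pace and stop on an object; FORCE is the grip in N (left out, the last holds). Time passes only in rows, so rows that repeat a pose let the fingers close. It gives the time, the measured TCP pose, the force, the opening and the grip force at its end, in the units of the state.
- env.sense(): the state, without advancing time (a new reading comes with each control period).
- optics.read_camera(name): name is "scene" or "side" or "wrist"; returns a dict with "img" (400x640x3 uint8, red, green, blue), "range_z" (400x640 float32, m along the optical axis (not along the pixel's ray), 0 where there is no reading), "fx", "fy", "cx", "cy" (pixels), "xyz" and "orientation" of the camera in the world; the wrist camera has in their place "T_tool_cam" (4x4, takes a point from camera to tool coordinates, whose origin is the TCP and whose axes are the flange's). Camera axes: x right, y down, z forward; pixel columns grow to the right and rows downward; lengths in m; the calibration is good to about 2 mm. A picture is of the moment at which its call begins: read the wrist's pose just before it.
- env.close_job(): hands the job in; it is judged then, once.
The state is a dict: "clock": time; "joint_positions": joint angles; "qvel": joint speeds; "tau": joint torques, N m; "eef_pos": TCP position; "tcp_rot": TCP orientation; "force": force on the tool from outside, world axes, zero at the start; "wrist_torque": the same for the moment, N m; "opening": opening from 0.0 (shut) to 1.0 (fully open); "finger_force": force on a finger pad.
Only numpy, scipy, OpenCV 4.12 (cv2) and the standard library are available. Lean on these libraries where they do the work, as an engineer would, in place of code of your own. Each camera call takes 0.05 s, during which the arm holds its last target. There are 200 camera calls.

## Working session

There is one attempt and no reset: what is moved stays moved. The work goes in short steps, Python scripts to look and compute and a shell command to move; the robot and the scene stay as the last step left them, time stands still between calls to the robot, and variables do not carry over. Pictures are saved under pics/ and viewed, at most 10 in all, crops included, and the job is handed in when it is done.

```bash
mkdir -p pics; cat > h.py <<'E'
import numpy as np, cv2
from scipy.spatial.transform import Rotation as R
from rig import env, optics
def cloud(name):
    s=env.sense(); c=optics.read_camera(name)
    if 'T_tool_cam' in c:
        T=np.eye(4);T[:3,:3]=R.from_quat(s['tcp_rot']).as_matrix();T[:3,3]=s['eef_pos'];T=T@np.array(c['T_tool_cam'])
    else:
        T=np.eye(4);T[:3,:3]=R.from_quat(c['orientation']).as_matrix();T[:3,3]=c['xyz']
    z=c['range_z'];v,u=np.mgrid[:400,:640]
    P=np.stack([(u-c['cx'])/c['fx']*z,(v-c['cy'])/c['fy']*z,z],-1)@T[:3,:3].T+T[:3,3]
    P[z==0]=np.nan
    return c['img'],P
def save(n,img): cv2.imwrite('pics/'+n,img[...,::-1])
E
python3 - <<'E'
from h import *
for n in ['scene','side']:
    i,P=cloud(n); save(n+'1.png',i); np.savez('/tmp/'+n,i=i,P=P)
s=env.sense();print({k:np.round(v,3) for k,v in s.items()})
E
```

```text
{'clock': np.float64(0.1), 'joint_positions': array([ 1.029,  0.259,  1.536, -0.   ,  1.348, -0.203]), 'qvel': array([-0.001, -0.002, -0.002,  0.002, -0.001,  0.001]), 'tau': array([ 2.0000e-03, -4.3820e+01, -2.8464e+01,  7.2000e-02,  3.6000e-02,
       -0.0000e+00]), 'eef_pos': array([0.183, 0.518, 0.218]), 'tcp_rot': array([ 0.169,  0.986, -0.001, -0.   ]), 'force': array([ 0.274, -0.279, -0.139]), 'wrist_torque': array([-0.002, -0.003, -0.   ]), 'finger_force': np.float64(0.0), 'opening': np.float64(1.003)}
```

View pics/scene1.png

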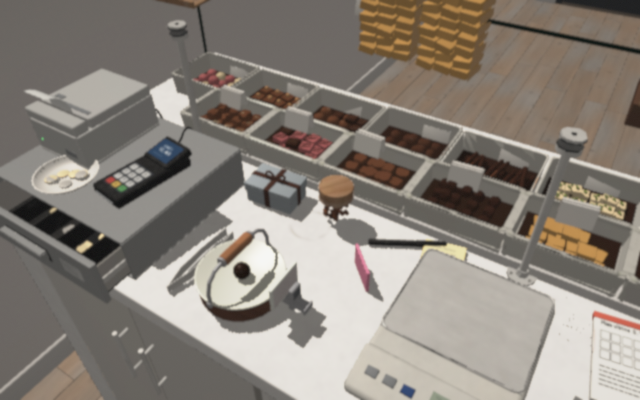

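View pics/side1.png

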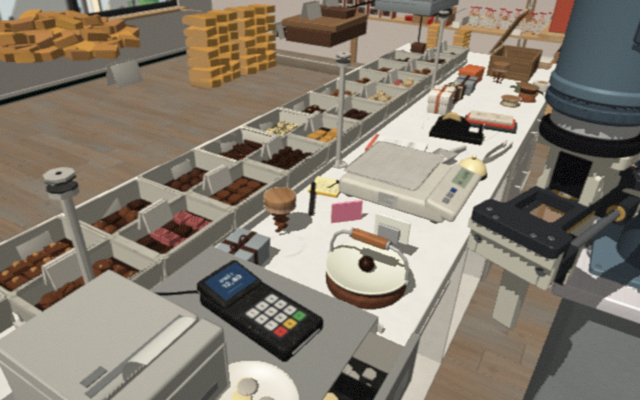

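The scene view shows the dish at about (240,275), its brown grip at (236,247), the truffle at (242,270) and the ticket and clip at (290,290). The jar is at (336,200), the box at (277,188) and the pink decoy ticket at (362,268). The side view has the grip at (370,239), the ticket at (392,230) and the truffle at (367,264). Next I'll measure them.

```bash
python3 - <<'E'
from h import *
for n,box in [('scene',(185,225,330,325)),('side',(315,205,420,310))]:
    d=np.load('/tmp/%s.npz'%n);i,P=d['i'],d['P'];x0,y0,x1,y1=box
    h=cv2.cvtColor(i,cv2.COLOR_RGB2HSV).astype(int)
    M=np.zeros(i.shape[:2],bool);M[y0:y1,x0:x1]=1
    z=P[...,2]; br=M&(h[...,1]>100)&(h[...,0]<20)&(h[...,2]>60)
    g=br&(z>.075)&(z<.12)
    Q=P[g];print(n,'grip',g.sum(),Q.mean(0).round(4),Q.min(0).round(4),Q.max(0).round(4))
    r=cv2.minAreaRect((Q[:,:2]*1000).astype(np.float32));print(r)
    # tall white/grey things away from grip (clip, ticket)
    c=Q.mean(0); rr=np.hypot(P[...,0]-c[0],P[...,1]-c[1])
    t=M&(rr>.076)&(rr<.14)&(z>.03)&(z<.1)
    Q=P[t];print('clip',t.sum(),Q.mean(0).round(4),Q.min(0).round(4),Q.max(0).round(4))
    dk=M&(rr<.04)&(z<.07)&(z>.02)&(i.max(-1)<75)
    Q=P[dk];print('truffle',dk.sum(),Q.mean(0).round(4))
    print('highest near', np.nanmax(z[M&(rr<.07)]))
d=np.load('/tmp/scene.npz');i,P=d['i'],d['P']
for n,(u,v) in dict(jar=(336,185),box=(277,185),cust=(375,200),pink=(362,268),table=(330,330)).items():
    print(n,P[v,u].round(3))
E
```

```text
scene grip 325 [0.4301 0.3391 0.0983] [0.4015 0.3329 0.0894] [0.4603 0.3479 0.1024]
((430.9180603027344, 340.43017578125), (58.744449615478516, 15.001652717590332), 0.08581262081861496)
clip 1177 [0.4258 0.2441 0.0608] [0.3943 0.2115 0.0315] [0.5061 0.4156 0.09  ]
truffle 184 [0.4289 0.336  0.0458]
highest near 0.10239390030768891
side grip 353 [0.4318 0.3466 0.0974] [0.4026 0.3368 0.0879] [0.4629 0.3517 0.1033]
((432.6729736328125, 344.36322021484375), (14.52769660949707, 60.31552505493164), 89.42093658447266)
clip 826 [0.4263 0.2578 0.0682] [0.3949 0.2501 0.0377] [0.5082 0.3389 0.0903]
truffle 183 [0.4315 0.3478 0.0462]
highest near 0.10334835851944946
jar [0.645 0.294 0.084]
box [0.629 0.412 0.045]
cust [0.702 0.244 0.03 ]
pink [0.542 0.184 0.033]
table [ 0.437  0.179 -0.001]
```

```bash
python3 -m crank '[{"tx":-1,"ty":-0.5,"wz":-0.65,"gripper":100},{"tx":-1,"ty":-0.5,"wz":-0.65,"gripper":100},{"tx":-1,"ty":-0.5,"wz":-0.65,"gripper":100},{"tx":-1,"ty":-0.5,"wz":-0.65,"gripper":70}]'
python3 -m crank '[{"tx":-0.65,"ty":-0.7,"gripper":70},{"tx":-0.65,"ty":-0.7,"gripper":70},{"tx":-0.65,"ty":-0.7,"gripper":70}]'
python3 -m crank '[{"tx":-0.65,"ty":-0.6,"gripper":70},{"tx":-0.65,"ty":-0.6,"gripper":70},{"tx":-0.65,"ty":-0.6,"gripper":70},{"tx":-0.65,"ty":-0.6,"gripper":70}]'
python3 - <<'E'
from h import *
i,P=cloud('wrist'); save('w1.png',i); np.savez('/tmp/w1',i=i,P=P)
s=env.sense();print(s['clock'],s['eef_pos'],R.from_quat(s['tcp_rot']).as_matrix().round(3))
E
```

```text
0.15 [0.18255927 0.51836782 0.21799705] [[-0.943  0.332 -0.001]
 [ 0.332  0.943 -0.001]
 [ 0.    -0.001 -1.   ]]validation failed for argument at $[0]...
validation failed for argument at $[0]...
validation failed for argument at $[0]...
```

View pics/w1.png

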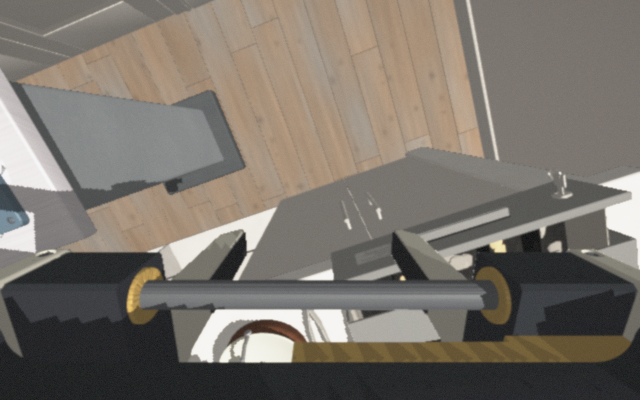

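The move was refused because every field is required. The wrist view shows the open fingers at about (210,290) and (420,280), with the dish only just visible at the bottom, near (260,340).

```bash
python3 -m crank '[{"wx":0,"wy":0,"wz":-0.65,"tx":-1,"ty":-0.5,"tz":0,"gripper":100},{"wx":0,"wy":0,"wz":-0.65,"tx":-1,"ty":-0.5,"tz":0,"gripper":100},{"wx":0,"wy":0,"wz":-0.65,"tx":-1,"ty":-0.5,"tz":0,"gripper":100},{"wx":0,"wy":0,"wz":-0.65,"tx":-1,"ty":-0.5,"tz":0,"gripper":70}]'
python3 -m crank '[{"wx":0,"wy":0,"wz":0,"tx":-0.65,"ty":-0.7,"tz":0,"gripper":70},{"wx":0,"wy":0,"wz":0,"tx":-0.65,"ty":-0.7,"tz":0,"gripper":70},{"wx":0,"wy":0,"wz":0,"tx":-0.65,"ty":-0.7,"tz":0,"gripper":70}]'
python3 -m crank '[{"wx":0,"wy":0,"wz":0,"tx":-0.65,"ty":-0.7,"tz":0,"gripper":70},{"wx":0,"wy":0,"wz":0,"tx":-0.65,"ty":-0.7,"tz":0,"gripper":70},{"wx":0,"wy":0,"wz":0,"tx":-0.65,"ty":-0.7,"tz":0,"gripper":70},{"wx":0,"wy":0,"wz":0,"tx":-0.65,"ty":-0.7,"tz":0,"gripper":70}]'
python3 - <<'E'
from h import *
s=env.sense();print(s['clock'],s['eef_pos'],R.from_quat(s['tcp_rot']).as_matrix().round(3))
i,P=cloud('wrist'); save('w2.png',i); np.savez('/tmp/w2',i=i,P=P)
E
```

```text
clock: 0.55
eef_pos: [0.279, 0.4191, 0.2184]
tcp_rot: [0.001, 1.0, -0.001, 0.0]
force: [-0.5, 1.0, 0.3]
opening: 0.948
finger_force: 0.0
clock: 0.85
eef_pos: [0.3561, 0.3363, 0.2185]
tcp_rot: [0.001, 1.0, -0.001, 0.0]
force: [-0.9, -0.4, 0.2]
opening: 0.723
finger_force: 0.0
clock: 1.25
eef_pos: [0.4333, 0.2536, 0.2183]
tcp_rot: [0.001, 1.0, 0.0, -0.0]
force: [0.2, 0.0, -1.1]
opening: 0.699
finger_force: 0.0
1.25 [0.43329639 0.25362408 0.21830252] [[-1.     0.002 -0.001]
 [ 0.002  1.     0.   ]
 [ 0.001  0.    -1.   ]]
```

View pics/w2.png

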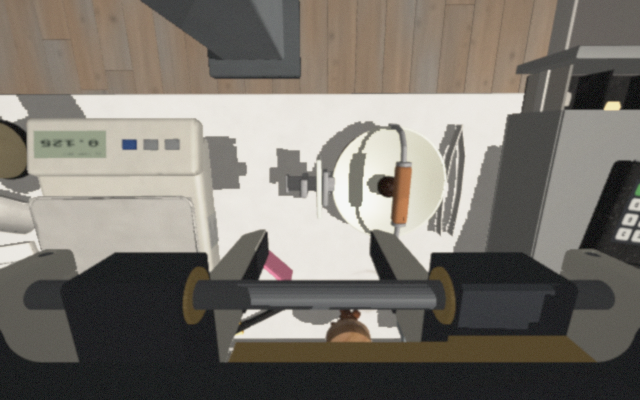

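The wrist view shows the dish plainly: grip at (402,193), ticket edge-on at (320,187), sliding tab at (305,185), fixed jaw at (328,185). Now I'll measure these accurately.

```bash
python3 - <<'E'
from h import *
d=np.load('/tmp/w2.npz');i,P=d['i'],d['P']
h=cv2.cvtColor(i,cv2.COLOR_RGB2HSV).astype(int);z=P[...,2]
M=np.zeros(z.shape,bool);M[120:240,265:460]=1
g=M&(z>.094)&(z<.108)&(h[...,1]>80)
Q=P[g];r=cv2.minAreaRect((Q[:,:2]*1000).astype(np.float32));print('grip',g.sum(),r,np.median(Q[:,2]))
# cast rays of mask onto plane z=.1 via scaling not needed
for nm,lo,hi,c0,c1 in [('ticket top',.082,.093,310,330),('tab top',.064,.08,290,316),('fixed top',.064,.08,318,345)]:
    m=M&(z>lo)&(z<hi);m[:,:c0]=0;m[:,c1:]=0
    Q=P[m]
    if len(Q): print(nm,len(Q),np.median(Q,0).round(4),Q.min(0).round(4),Q.max(0).round(4)); 
    if len(Q)>20 : print(cv2.minAreaRect((Q[:,:2]*1000).astype(np.float32)))
print('row184: u,y,z');print([(u,*P[184,u,1:].round(3)) for u in range(282,345,2)])
# rim circle fit
E
python3 - <<'E'
import cv2
i=cv2.imread('pics/w2.png')[110:250,260:460];cv2.imwrite('pics/w2c.png',cv2.resize(i,None,fx=4,fy=4,interpolation=cv2.INTER_CUBIC))
E
```

```text
grip 861 ((432.8186340332031, 343.02410888671875), (16.55215835571289, 61.44749450683594), 88.8159408569336) 0.10009963855221526
ticket top 273 [0.4256 0.2544 0.0873] [0.3963 0.2521 0.0825] [0.4614 0.2566 0.0894]
((428.83184814453125, 254.33470153808594), (4.448770999908447, 65.1086654663086), 89.90726470947266)
tab top 130 [0.4301 0.2372 0.0716] [0.4198 0.2333 0.0642] [0.4412 0.2407 0.0741]
((430.4686584472656, 237.037109375), (7.115246295928955, 21.33209800720215), 89.14344024658203)
fixed top 180 [0.4302 0.2624 0.0711] [0.3959 0.2545 0.0643] [0.4507 0.2648 0.077 ]
((423.1229248046875, 261.163818359375), (55.28398132324219, 8.75401496887207), 4.885972499847412)
row184: u,y,z
[(282, np.float64(0.203), np.float64(-0.001)), (284, np.float64(0.206), np.float64(0.0)), (286, np.float64(0.214), np.float64(0.044)), (288, np.float64(0.217), np.float64(0.041)), (290, np.float64(0.219), np.float64(0.041)), (292, np.float64(0.222), np.float64(0.041)), (294, np.float64(0.224), np.float64(0.042)), (296, np.float64(0.227), np.float64(0.042)), (298, np.float64(0.229), np.float64(0.041)), (300, np.
[... 322 characters left out ...]
0.249), np.float64(0.043)), (316, np.float64(0.252), np.float64(0.087)), (318, np.float64(0.254), np.float64(0.087)), (320, np.float64(0.257), np.float64(0.086)), (322, np.float64(0.259), np.float64(0.045)), (324, np.float64(0.261), np.float64(0.072)), (326, np.float64(0.264), np.float64(0.071)), (328, np.float64(0.267), np.float64(0.042)), (330, np.float64(0.269), np.float64(0.043)), (332, np.float64(0.272), np.float64(0.042)), (334, np.float64(0.274), np.float64(0.04)), (336, np.float64(0.277), np.float64(0.037)), (338, np.float64(0.28), np.float64(0.036)), (340, np.float64(0.282), np.float64(0.036)), (342, np.float64(0.285), np.float64(0.036)), (344, np.float64(0.288), np.float64(0.033))]
```

View pics/w2c.png

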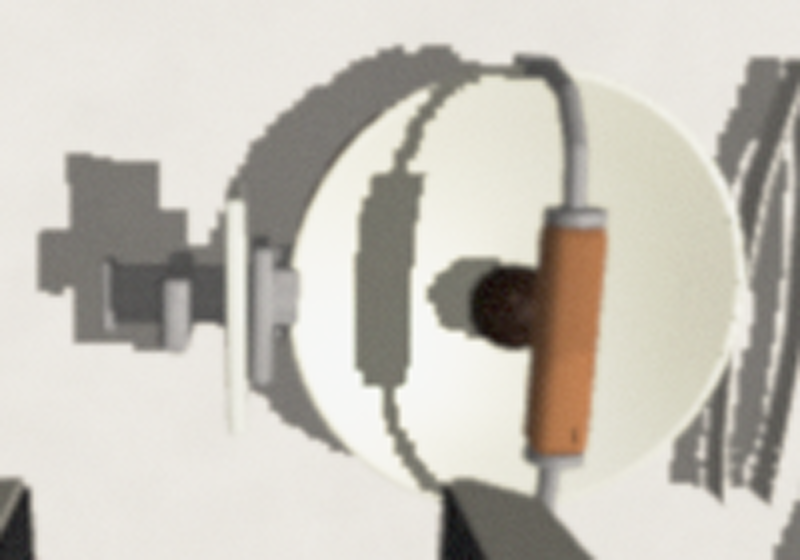

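```bash
python3 -m crank '[{"wx":0,"wy":0,"wz":0.04,"tx":0.022,"ty":0.016,"tz":0.4,"gripper":70},{"wx":0,"wy":0,"wz":0.04,"tx":0.022,"ty":0.016,"tz":0.7,"gripper":70},{"wx":0,"wy":0,"wz":0.04,"tx":0.022,"ty":0.016,"tz":0.9,"gripper":70},{"wx":0,"wy":0,"wz":0.04,"tx":0.022,"ty":0.016,"tz":0.9,"gripper":70}]'
python3 -m crank '[{"wx":0,"wy":0,"wz":0,"tx":0,"ty":0,"tz":0.2,"gripper":70},{"wx":0,"wy":0,"wz":0,"tx":0,"ty":0,"tz":0.4,"gripper":70},{"wx":0,"wy":0,"wz":0,"tx":0,"ty":0,"tz":0.53,"gripper":70},{"wx":0,"wy":0,"wz":0,"tx":0,"ty":0,"tz":0.53,"gripper":70}]'
python3 - <<'E'
from h import *
s=env.sense();print(s['clock'],s['eef_pos'],s['force'])
i,P=cloud('wrist'); save('w3.png',i)
j,P=cloud('side'); np.savez('/tmp/s3',i=j,P=P)
a=cv2.resize(i[80:320,240:480],None,fx=2,fy=2);b=cv2.resize(j[180:320,300:440],(480,480))
save('w3.png',np.hstack([a[:,:400],b[:,:400]]))
E
```

```text
clock: 1.7
eef_pos: [0.4254, 0.2572, 0.1075]
tcp_rot: [0.009, 1.0, -0.001, -0.004]
force: [0.4, -0.1, -0.3]
opening: 0.701
finger_force: 0.0
clock: 2.1
eef_pos: [0.4282, 0.2573, 0.0466]
tcp_rot: [0.009, 1.0, -0.0, -0.001]
force: [-0.7, 0.9, -0.7]
opening: 0.703
finger_force: 0.0
2.1 [0.42816141 0.25734479 0.04662518] [-0.73333937  0.88985069 -0.66449126]
```

View pics/w3.png

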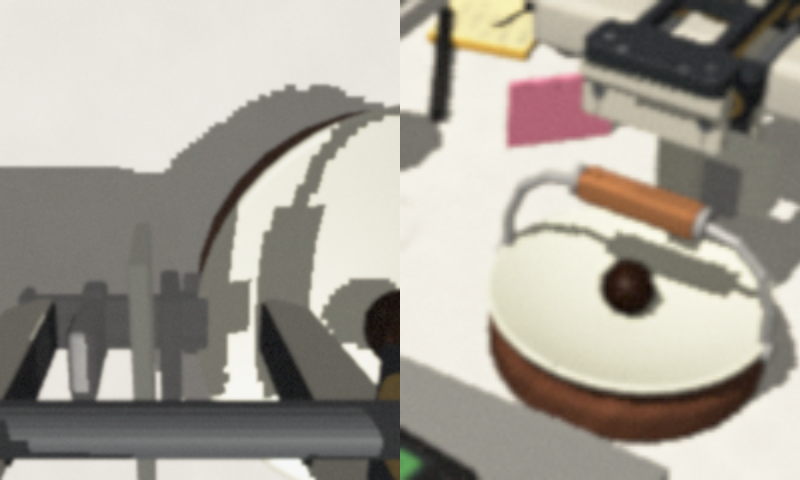

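The fingers straddle the clip: outer finger at (30,350), tab at (90,330), ticket at (140,340), fixed jaw at (172,330), inner finger at (270,350). The truffle is still centred. Next I'll check that the arm has settled and squeeze.

```bash
python3 -m crank '[{"wx":0,"wy":0,"wz":0,"tx":-0.01,"ty":-0.012,"tz":0,"gripper":60},{"wx":0,"wy":0,"wz":0,"tx":-0.01,"ty":-0.012,"tz":0,"gripper":55},{"wx":0,"wy":0,"wz":0,"tx":-0.01,"ty":-0.012,"tz":0,"gripper":50}]' 25
```

```text
clock: 2.5
eef_pos: [0.4314, 0.2552, 0.0479]
tcp_rot: [0.01, 1.0, 0.0, 0.001]
force: [-0.6, 1.3, 0.1]
opening: 0.525
finger_force: 0.0
```

Well centred, at y = 0.2552. Squeezing now.

```bash
python3 -m crank '[{"wx":0,"wy":0,"wz":0,"tx":0,"ty":0,"tz":0,"gripper":40},{"wx":0,"wy":0,"wz":0,"tx":0,"ty":0,"tz":0,"gripper":34},{"wx":0,"wy":0,"wz":0,"tx":0,"ty":0,"tz":0,"gripper":28},{"wx":0,"wy":0,"wz":0,"tx":0,"ty":0,"tz":0,"gripper":24},{"wx":0,"wy":0,"wz":0,"tx":0,"ty":0,"tz":0,"gripper":20},{"wx":0,"wy":0,"wz":0,"tx":0,"ty":0,"tz":0,"gripper":10},{"wx":0,"wy":0,"wz":0,"tx":0,"ty":0,"tz":0,"gripper":0},{"wx":0,"wy":0,"wz":0,"tx":0,"ty":0,"tz":0,"gripper":0}]' 25
python3 -m crank '[{"wx":0,"wy":0,"wz":0,"tx":0,"ty":0,"tz":0,"gripper":0},{"wx":0,"wy":0,"wz":0,"tx":0,"ty":0,"tz":0,"gripper":0},{"wx":0,"wy":0,"wz":0,"tx":0,"ty":0,"tz":0,"gripper":0}]' 40
```

```text
clock: 3.3
eef_pos: [0.4308, 0.2547, 0.0471]
tcp_rot: [0.01, 1.0, -0.0, 0.0]
force: [0.8, -4.4, 2.8]
opening: 0.202
finger_force: 25.0
clock: 3.6
eef_pos: [0.4309, 0.2548, 0.0471]
tcp_rot: [0.01, 1.0, -0.0, 0.0]
force: [1.2, -5.1, 3.9]
opening: 0.204
finger_force: 40.0
```

The opening is 19 mm, which means the clip is shut. I'll release, rise and remeasure the dish.

```bash
python3 -m crank '[{"wx":0,"wy":0,"wz":0,"tx":0,"ty":0,"tz":0,"gripper":25},{"wx":0,"wy":0,"wz":0,"tx":0,"ty":0,"tz":0,"gripper":45},{"wx":0,"wy":0,"wz":0,"tx":0,"ty":0,"tz":0,"gripper":70},{"wx":0,"wy":0,"wz":0,"tx":0,"ty":0,"tz":0,"gripper":70},{"wx":0,"wy":0,"wz":0,"tx":0,"ty":0,"tz":-0.2,"gripper":70},{"wx":0,"wy":0,"wz":0,"tx":0,"ty":0,"tz":-0.5,"gripper":70},{"wx":0,"wy":0,"wz":0,"tx":0,"ty":0,"tz":-0.9,"gripper":70},{"wx":0,"wy":0,"wz":0,"tx":0,"ty":0,"tz":-0.9,"gripper":70}]' 20
python3 -m crank '[{"wx":0,"wy":0,"wz":0,"tx":0,"ty":0,"tz":-0.3,"gripper":70},{"wx":0,"wy":0,"wz":0,"tx":0,"ty":0,"tz":-0.53,"gripper":70},{"wx":0,"wy":0,"wz":0,"tx":0,"ty":0,"tz":-0.53,"gripper":70},{"wx":0,"wy":0,"wz":0,"tx":0,"ty":0,"tz":-0.53,"gripper":70},{"wx":0,"wy":0,"wz":0,"tx":0,"ty":0,"tz":-0.53,"gripper":70}]'
cat > m.py <<'E'
from h import *
s=env.sense();print(s['clock'],s['eef_pos'],s['force'])
i,P=cloud('wrist');z=P[...,2]
h=cv2.cvtColor(i,cv2.COLOR_RGB2HSV).astype(int)
M=np.zeros(z.shape,bool);M[120:240,265:460]=1
def rect(n,m):
    Q=P[m]; print(n,len(Q)); 
    if len(Q)>20: print(np.median(Q,0).round(4),cv2.minAreaRect((Q[:,:2]*1000).astype(np.float32)))
rect('grip',M&(z>.094)&(z<.108)&(h[...,1]>80)); print('stat')
C=P[...,1]
rect('ticket',M&(z>.080)&(z<.093)&(C<.29)&(h[...,1]<80))
rect('tab',M&(z>.066)&(z<.076)&(C<.253))
rect('fixed',M&(z>.066)&(z<.076)&(C>.256)&(C<.27))
print([(u,*P[184,u,1:].round(3).tolist()) for u in range(298,334,2)])
save('w4.png',cv2.resize(i[110:250,260:460],None,fx=4,fy=4))
E
python3 m.py
```

```text
clock: 4.4
eef_pos: [0.4346, 0.2566, 0.1611]
tcp_rot: [0.01, 1.0, 0.002, 0.005]
force: [0.8, 0.2, -0.8]
opening: 0.696
finger_force: 0.0
clock: 4.9
eef_pos: [0.4299, 0.2547, 0.2171]
tcp_rot: [0.01, 1.0, -0.0, -0.001]
force: [-0.0, -0.5, -0.5]
opening: 0.701
finger_force: 0.0
4.9 [0.42991642 0.25474441 0.21713194] [-0.02951127 -0.53513197 -0.46211219]
grip 860
[0.4308 0.342  0.1001] ((432.5712890625, 343.08251953125), (16.07770347595215, 61.08413314819336), 89.48168182373047)
stat
ticket 275
[0.4261 0.2567 0.0872] ((428.3902587890625, 256.480712890625), (4.456894874572754, 65.2635498046875), 88.98216247558594)
tab 120
[0.4308 0.2495 0.0716] ((431.1187744140625, 249.48670959472656), (7.078410625457764, 22.300722122192383), 88.75731658935547)
fixed 173
[0.4298 0.2622 0.0714] ((423.17236328125, 261.70013427734375), (55.36330795288086, 7.717209339141846), 3.7436110973358154)
[(298, 0.231, 0.044), (300, 0.233, 0.041), (302, 0.235, 0.042), (304, 0.238, 0.042), (306, 0.24, 0.042), (308, 0.243, 0.042), (310, 0.246, 0.068), (312, 0.249, 0.071), (314, 0.251, 0.07), (316, 0.253, 0.071), (318, 0.256, 0.087), (320, 0.258, 0.087), (322, 0.26, 0.071), (324, 0.262, 0.071), (326, 0.265, 0.071), (328, 0.268, 0.041), (330, 0.27, 0.042), (332, 0.273, 0.041)]
```

View pics/w4.png

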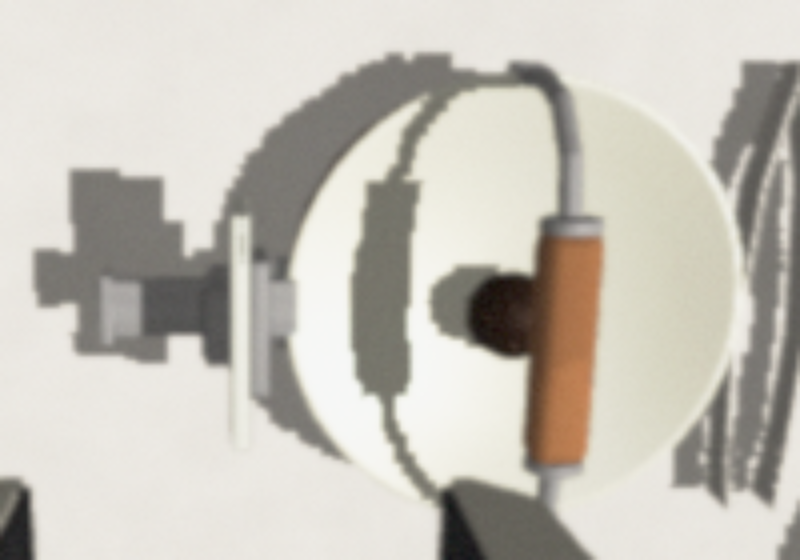

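The jaw is shut: the tab at (230,310) touches the ticket at (242,330), the tab is 93.5 mm from the dish's middle, and the truffle at (510,310) is central. Next I'll go over the grip.

```bash
python3 -m crank '[{"wx":0,"wy":0,"wz":0,"tx":-0.005,"ty":0.3,"tz":0,"gripper":60},{"wx":0,"wy":0,"wz":0,"tx":-0.005,"ty":0.6,"tz":0.1,"gripper":60},{"wx":0,"wy":0,"wz":0,"tx":-0.005,"ty":0.735,"tz":0.3,"gripper":60},{"wx":0,"wy":0,"wz":0,"tx":-0.005,"ty":0.735,"tz":0.5,"gripper":60},{"wx":0,"wy":0,"wz":0,"tx":-0.005,"ty":0.735,"tz":0.6,"gripper":60},{"wx":0,"wy":0,"wz":0,"tx":-0.005,"ty":0.735,"tz":0.6,"gripper":60},{"wx":0,"wy":0,"wz":0,"tx":-0.005,"ty":0.735,"tz":0.6,"gripper":60}]' 20
```

```text
clock: 5.65
eef_pos: [0.4333, 0.3428, 0.1467]
tcp_rot: [0.01, 1.0, -0.0, -0.0]
force: [0.5, 0.5, 0.2]
opening: 0.602
finger_force: 0.0
```

```bash
python3 -m crank '[{"wx":0,"wy":0,"wz":0,"tx":0.006,"ty":0,"tz":0.2,"gripper":60},{"wx":0,"wy":0,"wz":0,"tx":0.006,"ty":0,"tz":0.4,"gripper":60},{"wx":0,"wy":0,"wz":0,"tx":0.006,"ty":0,"tz":0.55,"gripper":50},{"wx":0,"wy":0,"wz":0,"tx":0.006,"ty":0,"tz":0.61,"gripper":40},{"wx":0,"wy":0,"wz":0,"tx":0.006,"ty":0,"tz":0.61,"gripper":32},{"wx":0,"wy":0,"wz":0,"tx":0.006,"ty":0,"tz":0.61,"gripper":26},{"wx":0,"wy":0,"wz":0,"tx":0.006,"ty":0,"tz":0.61,"gripper":22}]' 20
python3 -m crank '[{"wx":0,"wy":0,"wz":0,"tx":0,"ty":0,"tz":0,"gripper":20},{"wx":0,"wy":0,"wz":0,"tx":0,"ty":0,"tz":0,"gripper":19},{"wx":0,"wy":0,"wz":0,"tx":0,"ty":0,"tz":0,"gripper":18},{"wx":0,"wy":0,"wz":0,"tx":0,"ty":0,"tz":0,"gripper":17},{"wx":0,"wy":0,"wz":0,"tx":0,"ty":0,"tz":0,"gripper":15},{"wx":0,"wy":0,"wz":0,"tx":0,"ty":0,"tz":0,"gripper":5},{"wx":0,"wy":0,"wz":0,"tx":0,"ty":0,"tz":0,"gripper":5}]' 20
python3 -m crank '[{"wx":0,"wy":0,"wz":0,"tx":0,"ty":0,"tz":0,"gripper":5},{"wx":0,"wy":0,"wz":0,"tx":0,"ty":0,"tz":0,"gripper":5},{"wx":0,"wy":0,"wz":0,"tx":0,"ty":0,"tz":0,"gripper":5}]' 50
```

```text
clock: 6.35
eef_pos: [0.4334, 0.3436, 0.0749]
tcp_rot: [0.01, 1.0, 0.001, 0.001]
force: [0.1, 0.1, 0.1]
opening: 0.24
finger_force: 0.0
clock: 7.05
eef_pos: [0.4327, 0.3423, 0.0739]
tcp_rot: [0.01, 1.0, -0.001, 0.0]
force: [1.5, -4.7, 4.3]
opening: 0.167
finger_force: 20.0
clock: 7.35
eef_pos: [0.4327, 0.3423, 0.0738]
tcp_rot: [0.01, 1.0, -0.001, 0.0]
force: [-0.2, -4.1, 3.8]
opening: 0.17
finger_force: 50.0
```

```bash
python3 -m crank '[{"wx":0,"wy":0,"wz":0,"tx":0,"ty":0,"tz":-0.01,"gripper":5},{"wx":0,"wy":0,"wz":0,"tx":0,"ty":0,"tz":-0.025,"gripper":5},{"wx":0,"wy":0,"wz":0,"tx":0,"ty":0,"tz":-0.045,"gripper":5},{"wx":0,"wy":0,"wz":0,"tx":0,"ty":0,"tz":-0.07,"gripper":5},{"wx":0,"wy":0,"wz":0,"tx":0,"ty":0,"tz":-0.1,"gripper":5},{"wx":0,"wy":0,"wz":0,"tx":0,"ty":0,"tz":-0.13,"gripper":5},{"wx":0,"wy":0,"wz":0,"tx":0,"ty":0,"tz":-0.15,"gripper":5},{"wx":0,"wy":0,"wz":0,"tx":0,"ty":0,"tz":-0.16,"gripper":5}]' 50
python3 - <<'E'
from h import *
s=env.sense();print(s['wrist_torque'])
j,P=cloud('side');k,P2=cloud('scene')
save('s5.png',np.hstack([cv2.resize(j[170:320,300:450],(400,400)),cv2.resize(k[210:340,180:310],(400,400))]))
E
```

```text
clock: 8.15
eef_pos: [0.4326, 0.3433, 0.0931]
tcp_rot: [0.01, 1.0, 0.0, 0.0]
force: [0.2, -0.5, -6.6]
opening: 0.164
finger_force: 50.0
[ 0.11859742 -0.0315731  -0.01342951]
```

View pics/s5.png

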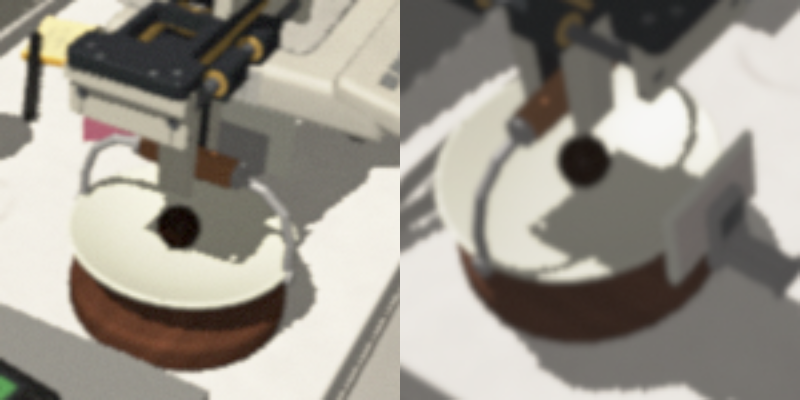

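The dish is off the stand and looks level. The truffle at (180,227) in the side panel and (583,160) in the scene panel looks central. I'll keep lifting smoothly.

```bash
python3 -m crank '[{"wx":0,"wy":0,"wz":0,"tx":0,"ty":0,"tz":-0.015,"gripper":5},{"wx":0,"wy":0,"wz":0,"tx":0,"ty":0,"tz":-0.045,"gripper":5},{"wx":0,"wy":0,"wz":0,"tx":0,"ty":0,"tz":-0.09,"gripper":5},{"wx":0,"wy":0,"wz":0,"tx":0,"ty":0,"tz":-0.15,"gripper":5},{"wx":0,"wy":0,"wz":0,"tx":0,"ty":0,"tz":-0.21,"gripper":5},{"wx":0,"wy":0,"wz":0,"tx":0,"ty":0,"tz":-0.27,"gripper":5},{"wx":0,"wy":0,"wz":0,"tx":0,"ty":0,"tz":-0.33,"gripper":5},{"wx":0,"wy":0,"wz":0,"tx":0,"ty":0,"tz":-0.39,"gripper":5}]' 50
python3 -m crank '[{"wx":0,"wy":0,"wz":0,"tx":0,"ty":0,"tz":-0.06,"gripper":5},{"wx":0,"wy":0,"wz":0,"tx":0,"ty":0,"tz":-0.12,"gripper":5},{"wx":0,"wy":0,"wz":0,"tx":0,"ty":0,"tz":-0.18,"gripper":5},{"wx":0,"wy":0,"wz":0,"tx":0,"ty":0,"tz":-0.24,"gripper":5},{"wx":0,"wy":0,"wz":0,"tx":0,"ty":0,"tz":-0.3,"gripper":5},{"wx":0,"wy":0,"wz":0,"tx":0,"ty":0,"tz":-0.36,"gripper":5},{"wx":0,"wy":0,"wz":0,"tx":0,"ty":0,"tz":-0.42,"gripper":5},{"wx":0,"wy":0,"wz":0,"tx":0,"ty":0,"tz":-0.47,"gripper":5}]' 50
python3 -m crank '[{"wx":0,"wy":0,"wz":0,"tx":0,"ty":0,"tz":-0.04,"gripper":5},{"wx":0,"wy":0,"wz":0,"tx":0,"ty":0,"tz":-0.06,"gripper":5},{"wx":0,"wy":0,"wz":0,"tx":0,"ty":0,"tz":-0.07,"gripper":5},{"wx":0,"wy":0,"wz":0,"tx":0,"ty":0,"tz":-0.07,"gripper":5},{"wx":0,"wy":0,"wz":0,"tx":0,"ty":0,"tz":-0.07,"gripper":5},{"wx":0,"wy":0,"wz":0,"tx":0,"ty":0,"tz":-0.07,"gripper":5}]' 50
cat > c.py <<'E'
from h import *
import sys
s=env.sense();print(s['clock'],s['eef_pos'],'q6',s['joint_positions'][5],'yaw y_tool',np.degrees(np.arctan2(*R.from_quat(s['tcp_rot']).as_matrix()[[1,0],1])))
tz=s['eef_pos'][2]+.019;c=s['eef_pos'][:2]   # expected grip height
for n in ['scene','side']:
    i,P=cloud(n);z=P[...,2]-tz;r=np.hypot(P[...,0]-c[0],P[...,1]-c[1])
    if n=='side': save('side_last.png',i)
    t=(r<.05)&(z<-.03)&(z>-.07)&(i.max(-1)<70);Q=P[t]
    if len(Q): 
        A=np.c_[2*Q,np.ones(len(Q))];sol=np.linalg.lstsq(A,(Q**2).sum(1),rcond=None)[0][:3]
        print(n,'truffle',len(Q),Q.mean(0).round(4),'sphere c-tcp',(sol-np.r_[c,tz]).round(4))
    # rim: points at radius 68-73
    m=(r>.067)&(r<.0725)&(z<-.048)&(z>-.06)&(i.min(-1)>110);Q=P[m]
    if len(Q)>50:
        k=np.linalg.lstsq(np.c_[Q[:,:2]-c,np.ones(len(Q))],Q[:,2],rcond=None)[0];print(n,'rim',len(Q),'slopes',k.round(3),'z',(k[2]-tz).round(4))
    tk=(r>.07)&(r<.125)&(z<-.005)&(z>-.05)&(i.max(-1).astype(int)-i.min(-1)<30);Q=P[tk]
    if len(Q)>50:print(n,'clip/ticket',len(Q),(np.median(Q,0)-np.r_[c,tz]).round(4))
E
python3 c.py
```

```text
clock: 9.05
eef_pos: [0.4324, 0.3432, 0.1402]
tcp_rot: [0.01, 1.0, 0.0, 0.0]
force: [0.5, -0.1, -6.1]
opening: 0.168
finger_force: 50.0
clock: 9.85
eef_pos: [0.4325, 0.3432, 0.1966]
tcp_rot: [0.01, 1.0, 0.0, 0.0]
force: [-0.5, 0.2, -6.1]
opening: 0.17
finger_force: 50.0
clock: 10.45
eef_pos: [0.4322, 0.3431, 0.2039]
tcp_rot: [0.01, 1.0, -0.0, -0.0]
force: [0.3, 0.4, -5.6]
opening: 0.163
finger_force: 50.0
10.45 [0.43222287 0.34305227 0.20391071] q6 -1.082651950868707 yaw y_tool 88.88753119982036
scene truffle 236 [0.428  0.3367 0.1752] sphere c-tcp [ 0.0002 -0.0015 -0.0524]
scene rim 503 slopes [0.001 0.003 0.168] z -0.0547
scene clip/ticket 1129 [-0.0127 -0.0881 -0.0246]
side truffle 233 [0.4311 0.3495 0.1749] sphere c-tcp [ 0.0016 -0.0003 -0.0519]
side rim 426 slopes [ 0.004 -0.001  0.17 ] z -0.0533
side clip/ticket 686 [-0.0194 -0.0837 -0.0224]
```

The dish is level, the truffle is centred to about 1.5 mm, and the lift is 130 mm. Now I'll make the quarter turn counter-clockwise (negative wz), 91.1° in all.

```bash
python3 -m crank '[{"wx":0,"wy":0,"wz":-0.01,"tx":0,"ty":0,"tz":0,"gripper":5},{"wx":0,"wy":0,"wz":-0.035,"tx":0,"ty":0,"tz":0,"gripper":5},{"wx":0,"wy":0,"wz":-0.075,"tx":0,"ty":0,"tz":0,"gripper":5},{"wx":0,"wy":0,"wz":-0.135,"tx":0,"ty":0,"tz":0,"gripper":5},{"wx":0,"wy":0,"wz":-0.2,"tx":0,"ty":0,"tz":0,"gripper":5},{"wx":0,"wy":0,"wz":-0.27,"tx":0,"ty":0,"tz":0,"gripper":5},{"wx":0,"wy":0,"wz":-0.34,"tx":0,"ty":0,"tz":0,"gripper":5},{"wx":0,"wy":0,"wz":-0.41,"tx":0,"ty":0,"tz":0,"gripper":5}]' 50
python3 -m crank '[{"wx":0,"wy":0,"wz":-0.07,"tx":0,"ty":0,"tz":0,"gripper":5},{"wx":0,"wy":0,"wz":-0.14,"tx":0,"ty":0,"tz":0,"gripper":5},{"wx":0,"wy":0,"wz":-0.21,"tx":0,"ty":0,"tz":0,"gripper":5},{"wx":0,"wy":0,"wz":-0.28,"tx":0,"ty":0,"tz":0,"gripper":5},{"wx":0,"wy":0,"wz":-0.35,"tx":0,"ty":0,"tz":0,"gripper":5},{"wx":0,"wy":0,"wz":-0.42,"tx":0,"ty":0,"tz":0,"gripper":5},{"wx":0,"wy":0,"wz":-0.49,"tx":0,"ty":0,"tz":0,"gripper":5},{"wx":0,"wy":0,"wz":-0.56,"tx":0,"ty":0,"tz":0,"gripper":5}]' 50
python3 -m crank '[{"wx":0,"wy":0,"wz":-0.07,"tx":0,"ty":0,"tz":0,"gripper":5},{"wx":0,"wy":0,"wz":-0.14,"tx":0,"ty":0,"tz":0,"gripper":5},{"wx":0,"wy":0,"wz":-0.21,"tx":0,"ty":0,"tz":0,"gripper":5},{"wx":0,"wy":0,"wz":-0.28,"tx":0,"ty":0,"tz":0,"gripper":5},{"wx":0,"wy":0,"wz":-0.35,"tx":0,"ty":0,"tz":0,"gripper":5},{"wx":0,"wy":0,"wz":-0.42,"tx":0,"ty":0,"tz":0,"gripper":5},{"wx":0,"wy":0,"wz":-0.49,"tx":0,"ty":0,"tz":0,"gripper":5},{"wx":0,"wy":0,"wz":-0.56,"tx":0,"ty":0,"tz":0,"gripper":5}]' 50
python3 c.py
```

```text
clock: 11.35
eef_pos: [0.4324, 0.3431, 0.2042]
tcp_rot: [-0.099, 0.995, -0.0, -0.0]
force: [-0.0, -0.4, -6.5]
opening: 0.168
finger_force: 50.0
clock: 12.15
eef_pos: [0.4324, 0.3431, 0.2043]
tcp_rot: [-0.243, 0.97, -0.0, -0.0]
force: [-0.2, 0.1, -7.2]
opening: 0.171
finger_force: 50.0
clock: 12.95
eef_pos: [0.4324, 0.3432, 0.2043]
tcp_rot: [-0.382, 0.924, 0.0, -0.0]
force: [-0.1, -0.5, -7.3]
opening: 0.167
finger_force: 50.0
12.95 [0.43236944 0.34315049 0.20425114] q6 -1.8863138466149363 yaw y_tool 134.93327160438267
scene truffle 146 [0.4295 0.3378 0.1753] sphere c-tcp [ 0.0003  0.0002 -0.0524]
scene rim 578 slopes [ 0.001 -0.001  0.169] z -0.0545
scene clip/ticket 610 [ 0.0462 -0.0687 -0.0237]
side truffle 209 [0.4306 0.3513 0.1751] sphere c-tcp [ 0.0013  0.0015 -0.0517]
side rim 462 slopes [ 0.001 -0.005  0.17 ] z -0.0533
side clip/ticket 557 [ 0.0649 -0.0484 -0.0217]
```

```bash
python3 -m crank '[{"wx":0,"wy":0,"wz":-0.07,"tx":0,"ty":0,"tz":0,"gripper":5},{"wx":0,"wy":0,"wz":-0.14,"tx":0,"ty":0,"tz":0,"gripper":5},{"wx":0,"wy":0,"wz":-0.21,"tx":0,"ty":0,"tz":0,"gripper":5},{"wx":0,"wy":0,"wz":-0.28,"tx":0,"ty":0,"tz":0,"gripper":5},{"wx":0,"wy":0,"wz":-0.35,"tx":0,"ty":0,"tz":0,"gripper":5},{"wx":0,"wy":0,"wz":-0.42,"tx":0,"ty":0,"tz":0,"gripper":5},{"wx":0,"wy":0,"wz":-0.49,"tx":0,"ty":0,"tz":0,"gripper":5},{"wx":0,"wy":0,"wz":-0.56,"tx":0,"ty":0,"tz":0,"gripper":5}]' 50
python3 -m crank '[{"wx":0,"wy":0,"wz":-0.07,"tx":0,"ty":0,"tz":0,"gripper":5},{"wx":0,"wy":0,"wz":-0.14,"tx":0,"ty":0,"tz":0,"gripper":5},{"wx":0,"wy":0,"wz":-0.21,"tx":0,"ty":0,"tz":0,"gripper":5},{"wx":0,"wy":0,"wz":-0.28,"tx":0,"ty":0,"tz":0,"gripper":5},{"wx":0,"wy":0,"wz":-0.35,"tx":0,"ty":0,"tz":0,"gripper":5},{"wx":0,"wy":0,"wz":-0.42,"tx":0,"ty":0,"tz":0,"gripper":5},{"wx":0,"wy":0,"wz":-0.49,"tx":0,"ty":0,"tz":0,"gripper":5},{"wx":0,"wy":0,"wz":-0.56,"tx":0,"ty":0,"tz":0,"gripper":5}]' 50
python3 -m crank '[{"wx":0,"wy":0,"wz":-0.06,"tx":0,"ty":0,"tz":0,"gripper":5},{"wx":0,"wy":0,"wz":-0.12,"tx":0,"ty":0,"tz":0,"gripper":5},{"wx":0,"wy":0,"wz":-0.18,"tx":0,"ty":0,"tz":0,"gripper":5},{"wx":0,"wy":0,"wz":-0.24,"tx":0,"ty":0,"tz":0,"gripper":5},{"wx":0,"wy":0,"wz":-0.29,"tx":0,"ty":0,"tz":0,"gripper":5},{"wx":0,"wy":0,"wz":-0.33,"tx":0,"ty":0,"tz":0,"gripper":5},{"wx":0,"wy":0,"wz":-0.36,"tx":0,"ty":0,"tz":0,"gripper":5},{"wx":0,"wy":0,"wz":-0.38,"tx":0,"ty":0,"tz":0,"gripper":5}]' 50
python3 -m crank '[{"wx":0,"wy":0,"wz":0,"tx":0,"ty":0,"tz":0,"gripper":5},{"wx":0,"wy":0,"wz":0,"tx":0,"ty":0,"tz":0,"gripper":5},{"wx":0,"wy":0,"wz":0,"tx":0,"ty":0,"tz":0,"gripper":5},{"wx":0,"wy":0,"wz":0,"tx":0,"ty":0,"tz":0,"gripper":5}]' 50
python3 c.py
python3 - <<'E'
# direction of ticket from its points in both views
from h import *
s=env.sense();c=np.r_[s['eef_pos'][:2],s['eef_pos'][2]+.019]
for n in ['scene','side']:
    i,P=cloud(n);D=P-c
    m=(abs(D[...,0]-.087)<.012)&(abs(D[...,1])<.04)&(D[...,2]>-.05)&(D[...,2]<0)
    up=m&(D[...,2]>-.019); Q=D[up][:,:2]
    if len(Q)>20:
        k=cv2.fitLine(Q.astype(np.float32),cv2.DIST_HUBER,0,.01,.01).ravel();print(n,len(Q),'ticket mean',Q.mean(0).round(4),'dir deg',np.degrees(np.arctan2(k[1],k[0])), 'y',Q[:,1].min(),Q[:,1].max())
    b=(i[...,0].astype(int)-i[...,2]>40)&(abs(D[...,2])<.012)&(abs(D[...,0])<.02)&(abs(D[...,1])<.04);Q=D[b][:,:2]
    k=cv2.fitLine(Q.astype(np.float32),cv2.DIST_HUBER,0,.01,.01).ravel();print(n,'bar dir',np.degrees(np.arctan2(k[1],k[0])))
    save(n+'9.png',i)
i=cv2.imread('pics/scene9.png');j=cv2.imread('pics/side9.png')
cv2.imwrite('pics/final.png',np.hstack([cv2.resize(i[120:320,170:370],(400,400)),cv2.resize(j[120:320,260:460],(400,400))]))
E
```

```text
clock: 13.85
eef_pos: [0.4323, 0.3431, 0.2042]
tcp_rot: [-0.512, 0.859, -0.0, -0.0]
force: [0.4, 0.3, -5.6]
opening: 0.168
finger_force: 50.0
clock: 14.65
eef_pos: [0.4323, 0.3431, 0.2042]
tcp_rot: [-0.632, 0.775, 0.0, -0.0]
force: [0.4, 0.1, -6.6]
opening: 0.167
finger_force: 50.0
clock: 15.45
eef_pos: [0.4324, 0.3431, 0.2042]
tcp_rot: [-0.706, 0.708, -0.0, -0.0]
force: [0.0, 0.2, -6.2]
opening: 0.167
finger_force: 50.0
clock: 15.85
eef_pos: [0.4324, 0.3431, 0.2043]
tcp_rot: [-0.706, 0.708, 0.0, -0.0]
force: [-1.0, -0.3, -6.1]
opening: 0.167
finger_force: 50.0
15.85 [0.4323911  0.34314628 0.20425192] q6 -2.6690397211070533 yaw y_tool 179.78103658544515
scene truffle 242 [0.427  0.3397 0.1754] sphere c-tcp [-0.0007  0.0013 -0.0526]
scene rim 649 slopes [0.002 0.    0.169] z -0.0545
scene clip/ticket 1050 [ 0.0831 -0.0086 -0.0251]
side truffle 216 [0.4296 0.3525 0.1753] sphere c-tcp [ 0.0003  0.0027 -0.0518]
side rim 502 slopes [ 0.002 -0.005  0.17 ] z -0.0532
side clip/ticket 676 [ 0.0834  0.0084 -0.0266]
scene 341 ticket mean [ 0.0846 -0.0047] dir deg -89.21966 y -0.03638640968773349 0.030880688376040633
scene bar dir 78.723045
side 234 ticket mean [ 0.0847 -0.0001] dir deg -89.939186 y -0.037558794389085104 0.03053098342991295
side bar dir -79.37001
```

View pics/final.png

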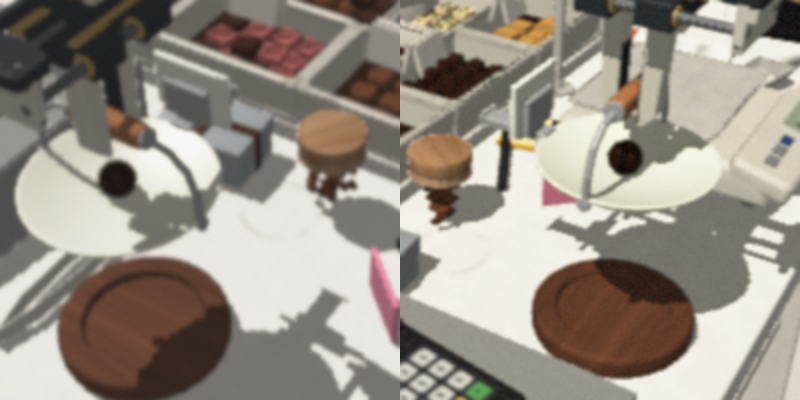

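Both panels show the dish held level well above the empty stand, at (145,325) and (612,315). The truffle is central at (118,178) and (627,157), and the ticket is held in the clip on the customer's side, within about 1° of square. The jar and box have not moved. I'll hand in now.

```bash
python3 -c "
from rig import env
print(env.close_job())"
```

```text
the job is handed in; nothing more can be done
None
```

I handed the job in at about 16 s on the robot's clock: the ticket clip is shut on the ticket, and the dish is held level 130 mm above its stand. The truffle is within 3 mm of the middle, the ticket faces the customer to within about 1°, and the jar and box stand where they were.

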